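# Tip salvaged capacitors out of a pot into the empty bin

### The job

One of the two steel pots holds three big can capacitors. Carry it to the row of black bins and tip the capacitors out, from low down, into the one bin that is empty, so that all three lie in it; then stand the emptied pot upright and wholly on the round rubber mat and let go. Leave the other pot, the parts in the other two bins and everything else on the bench where they are.

Things in the scene. Friction and masses are not known exactly. Their poses are not given: they have to be found in the camera images.
- pot: The full pot: it holds the three capacitors at the start. Tapered open steel pot: foot diameter 80, rim 124, height 90, wall 4, floor 5. Flat D-shaped handle on its +x side, 12 thick (along y), reaching 108 from the axis; its upper bar runs radially, 67 to 83 above the foot, 15 of free space under it. About 0.28 kg. Origin: centre of the underside; z up through the mouth, x towards the handle.
- pot_grip (a point): Middle of the upper handle bar of the full pot, 86 from the axis and 75 above the foot; axes as the pot's.
- pot_rim (a point): Centre of the full pot's mouth, on its axis at rim height (90 above the foot).
- spare_pot: The other pot, empty and of the same make; leave it. Origin: centre of the underside, x towards its handle.
- mat: Fixed round black rubber mat, 128 diameter, 3 thick, where the emptied pot must stand. Origin: centre of its underside, on the bench.
- cap1: Chunky can capacitor: dark cylinder 28 diameter x 60 long with an aluminium top, 50 g. At the start it stands in the full pot. Origin: its centre; z along its length.
- cap2: Chunky can capacitor: dark cylinder 28 diameter x 60 long with an aluminium top, 50 g. At the start it stands in the full pot. Origin: its centre; z along its length.
- cap3: Chunky can capacitor: dark cylinder 28 diameter x 60 long with an aluminium top, 50 g. At the start it stands in the full pot. Origin: its centre; z along its length.
- caddy: Fixed aluminium tray under the three bins, 150 (x) x 364 (y), rim 24 high. Origin: centre of the underside.
- bin1: Open-topped black plastic box, fixed on the caddy, outside 128 (x) x 112 (y) x 66 high, walls and floor 4. Origin: centre of the underside, 4 above the bench; z up, front is -x. The three boxes stand in a row along the caddy's y, 116 apart, in any order. This one holds two chokes.
- bin2: Open-topped black plastic box, fixed on the caddy, outside 128 (x) x 112 (y) x 66 high, walls and floor 4. Origin: centre of the underside, 4 above the bench; z up, front is -x. The three boxes stand in a row along the caddy's y, 116 apart, in any order. This one holds two heat sinks.
- bin3: Open-topped black plastic box, fixed on the caddy, outside 128 (x) x 112 (y) x 66 high, walls and floor 4. Origin: centre of the underside, 4 above the bench; z up, front is -x. The three boxes stand in a row along the caddy's y, 116 apart, in any order. This one is empty: it is to receive the capacitors.
- choke1: Choke with a grey ferrite frame and copper winding, 60 x 40 x 42 high, lying in bin1; leave it. Origin: centre of the underside.
- choke2: Choke with a grey ferrite frame and copper winding, 60 x 40 x 42 high, lying in bin1; leave it. Origin: centre of the underside.
- sink1: Finned aluminium heat sink, 80 x 40 x 28 high, lying in bin2; leave it. Origin: centre of the underside.
- sink2: Finned aluminium heat sink, 80 x 40 x 28 high, lying in bin2; leave it. Origin: centre of the underside.
- bottle: White plastic bottle, 56 diameter x 160 high, standing. Origin: centre of the underside.
- jar: Amber jar, 56 diameter x 55 high, standing. Origin: centre of the underside.
- tape: Roll of amber tape lying flat, 90 diameter x 24 high. Origin: centre of the underside.
- brush: Black hand brush, 170 long, under 35 high, lying along its x. Origin: below its middle, on the bench.
- driver: Screwdriver, 190 long, under 35 high, lying along its x. Origin: below its middle, on the bench.

How it is judged:
By the outcome, as a careful person would: the job done as asked, in the order asked, and still so for the second after the job is handed in, with the robot touching nothing.
It also fails if it takes over 51 s, if anything falls off the work surface, if the arm or the gripper's body presses on something with over 40 N, if the wrist force passes 120 N, or if a joint passes its speed limit or range.

### The arm

A 6-joint arm with a two-finger parallel gripper is mounted at the origin on the work surface. World frame = base frame: x ahead of the robot, y to its left, z up, the work surface at z = 0. Lengths are in m, angles in rad, forces in N, time in s.
With the tool pointing down it reaches from about 0.275 to 0.85 m from the base axis. Payload 19 kg.
Tool frame: the origin (TCP) lies on the centre line of the jaws, within the pads' length; the fingertips stand 17 mm ahead of it and the grasp point (between the pads) lies 2 mm behind it; z points along the fingers, y is the line along which they close (so a half turn about z gives the same grasp; the last joint's range is limited). The gripper opens to 85 mm and grips with 20 to 120 N. Pads are 22 mm wide; open, the fingers measure 114 mm over their backs; the gripper's body (76 mm by 85 mm) begins 54 mm behind the grasp point. The pads swing forward as they close: fully open they stand 13 mm farther back than shut.
Start: joints at [-1.374, 0.15, 1.437, -0, 1.554, -0.134], TCP at [0.187, -0.544, 0.248] pointing down, gripper open.
Joint ranges: [-2.8, 2.8], [-0.68, 2.1], [0.12, 2.68], [-1.39, 4.53], [0.16, 2.79], [-2.81, 2.81]. Speed limits (rad/s): [1.89, 1.89, 2.22, 3.01, 3.01, 3.01].

### API

Orientations are given as a rotation vector (axis times angle).
In Python, from workcell import sensors, optics, arm gives the robot as it stands. The module is installed in compiled form; this text tells all that it offers.
- The arm moves only by the tool move_arm, never from a script. Its argument "deltas" is one flat list of numbers, 4 for each row, row after row: the shift along the tool's x, y, z in m, then the turn about the tool's z in degrees. A call has 1 to 12 rows; each row shifts and turns the commanded pose from where the row before left it, along the tool's axes as they then stand; what a row does not reach is not made up. A row lasts 1/8 s, in which the tool goes at most 62.5 mm and 10.7 degrees, less where a joint would pass 70% of its speed; a pose out of reach is approached as far as the arm can. A call is refused whole if a number of a shift passes 0.0625 or a number of a turn 10.7, either way. A call with a gripper value outside its range is refused whole. "jaw" is the opening, from -1 (shut) to 1 (fully open), set as the call begins (left out, the last holds). The fingers move at their own pace and stop on an object; "squeeze" is the grip in N (left out, the last holds). Time passes only in rows, so rows that do not move let the fingers close. It gives the time, the measured TCP pose, the force, the opening and the grip force at its end, in the units of the state.
- sensors.observe(): the state, without advancing time (a new reading comes with each control period).
- optics.grab_frame(name): name is "side" or "top" or "wrist"; returns the picture (420x560x3 uint8, blue, green, red); there is no depth.
- optics.calibration(name): a dict with "camera_matrix" (3x3 intrinsics, pixels), "k1" (the pictures are not rectified: a ray, as slopes to the right and down, at radius r is drawn at 1 + k1 r^2 times it, then the intrinsics apply), "origin" and "orientation" of the camera in the world. Camera axes: x right, y down, z forward; pixel columns grow to the right and rows downward; lengths in m; the calibration is good to about 2 mm. A picture is of the moment at which its call begins: read the wrist's pose just before it. calibration takes no time and is no camera call; for the wrist camera it gives the pose at the moment of the call.
- arm.sign_off(): hands the job in; it is judged then, once.
The state is a dict: "time": time; "joints": joint angles; "joint_vel": joint speeds; "joint_efforts": joint torques, N m; "tool_pos": TCP position; "ee_rot": TCP orientation; "wrist_force": force on the tool from outside, world axes, zero at the start; "ft_torque": the same for the moment, N m; "opening": opening from 0.0 (shut) to 1.0 (fully open); "grasp_force": force on a finger pad.
Only numpy, scipy, OpenCV 4.12 (cv2) and the standard library are available. Lean on these libraries where they do the work, as an engineer would, in place of code of your own. Each camera call takes 0.05 s, during which the arm holds its last target. There are 200 camera calls.

## Working session

There is one attempt and no reset: what is moved stays moved. The work goes in short steps, Python scripts to look and compute and a tool call to move; the robot and the scene stay as the last step left them, time stands still between calls to the robot, and variables do not carry over. Pictures are saved under pics/ and viewed, at most 10 in all, crops included, and the job is handed in when it is done.

Besides the shell and the picture viewer there is one more tool, called after ">>>" by a JSON object that holds its "fn" and its "kwargs", one argument or row to a line. move_arm: Moves the arm, as the interface text tells. Its arguments: {"type":"object","properties":{"deltas":{"type":"array"},"jaw":{"type":"number"},"squeeze":{"type":"number"}},"required":["deltas"]}

```bash
mkdir -p pics
cat > h.py <<'E'
import numpy as np, cv2
from workcell import sensors, optics, arm
from scipy.spatial.transform import Rotation as R
def cam(n):
    c=optics.calibration(n); o=np.array(c["orientation"],float)
    M=o if o.shape==(3,3) else R.from_rotvec(o).as_matrix()
    return np.array(c["camera_matrix"]),c["k1"],np.array(c["origin"]),M
def ray(n,u,v,C=None):
    K,k1,o,M=C or cam(n)
    d=np.array([(u-K[0,2])/K[0,0],(v-K[1,2])/K[1,1]]); s=d.copy()
    for _ in range(20): s=d/(1+k1*(s@s))
    return o,M@np.array([s[0],s[1],1])
def onz(n,u,v,z,C=None):
    o,d=ray(n,u,v,C); return o+d*(z-o[2])/d[2]
def proj(n,P,C=None):
    K,k1,o,M=C or cam(n); p=M.T@(np.array(P)-o); s=p[:2]/p[2]; s=s*(1+k1*(s@s))
    return K[:2,:2]@s+K[:2,2]
E
python3 - <<'E'
from h import *
for n in("top","side"):
    cv2.imwrite(f"pics/{n}0.png",cv2.resize(optics.grab_frame(n),(784,588))); print(n,optics.calibration(n))
print(sensors.observe())
E
```

```text
top {'camera_matrix': array([[492.81510974,   0.        , 271.21674773],
       [  0.        , 492.81510974, 215.79005414],
       [  0.        ,   0.        ,   1.        ]]), 'k1': -0.051784634647237905, 'origin': array([0.23751795, 0.04086384, 1.43397651]), 'orientation': array([-2.14364803,  2.0845913 , -0.20465508])}
side {'camera_matrix': array([[475.40887309,   0.        , 289.59379344],
       [  0.        , 475.40887309, 214.54201493],
       [  0.        ,   0.        ,   1.        ]]), 'k1': -0.11594791465485355, 'origin': array([ 0.45208417, -0.72952037,  0.9624487 ]), 'orientation': array([-2.42630613,  0.12130441, -0.03967477])}
{'time': 0.1, 'joints': array([-1.37402652e+00,  1.50898748e-01,  1.43791968e+00,  3.16841229e-05,
        1.55383548e+00, -1.34008239e-01]), 'joint_vel': array([-0.00043142, -0.00118193, -0.00220517, -0.00037342,  0.000103  ,
        0.00096311]), 'joint_efforts': array([ 3.33056843e-03, -7.14388776e+01, -5.71791959e+01, -1.25335359e-04,
        7.20859432e-03, -4.31490696e-05]), 'tool_pos': array([ 0.18669414, -0.54363432,  0.24778059]), 'ee_rot': array([-3.09767659e+00, -5.17043768e-01,  2.56545489e-06]), 'wrist_force': array([-0.11584465, -0.20492652, -0.15963027]), 'ft_torque': array([0.01859406, 0.00058146, 0.0118035 ]), 'grasp_force': 0.0, 'opening': 1.0002401086000727}
```

View pics/top0.png

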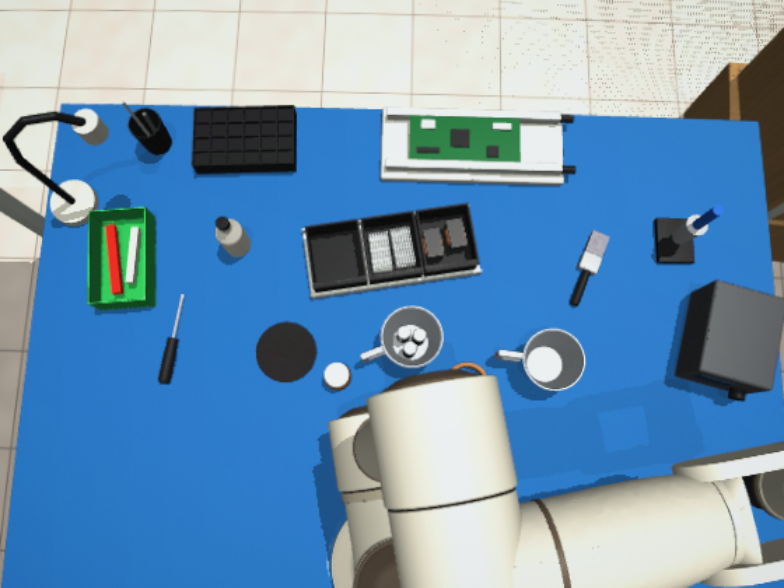

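View pics/side0.png

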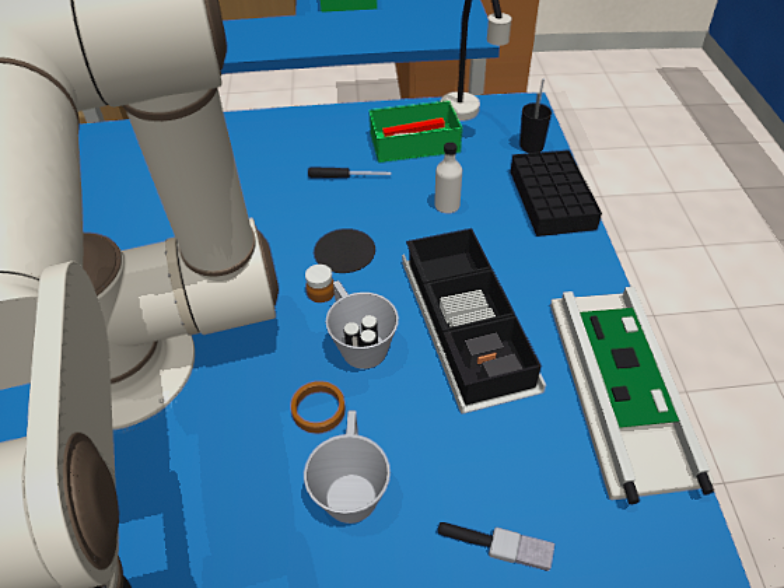

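The top view shows the full pot with its rim near (412,337) and handle pointing left, the mat at (286,351), and the empty bin leftmost at (335,257). The side view confirms this.

Run:
```python
from h import *
im=optics.grab_frame("top"); C=cam("top"); hsv=cv2.cvtColor(im,cv2.COLOR_BGR2HSV)
nb=((hsv[...,1]<110)|(hsv[...,2]<70)).astype(np.uint8)
def comp(mask,u,v):
    n,l=cv2.connectedComponents(mask); return (l==l[v,u]).astype(np.uint8)
def pts(m,z,hull=False):
    c=max(cv2.findContours(m,0,cv2.CHAIN_APPROX_NONE)[0],key=cv2.contourArea)[:,0]
    return np.array([onz("top",u,v,z,C)[:2] for u,v in c]).astype(np.float32)
def circ(p):
    A=np.c_[2*p,np.ones(len(p))]; s=np.linalg.lstsq(A,(p**2).sum(1),rcond=None)[0]; return s[:2],np.sqrt(s[2]+s[:2]@s[:2])
p=pts(comp(nb,int(286/1.4),int(351/1.4)),.003); print("mat",circ(p))
grey=((hsv[...,1]<110)).astype(np.uint8)
for nm,(u,v) in dict(pot=(430,312),spare=(565,335)).items():
    m=comp(nb,int(u/1.4),int(v/1.4)); print(nm,m.sum())
    body=cv2.morphologyEx(m,cv2.MORPH_OPEN,cv2.getStructuringElement(2,(21,21)))
    p=pts(body,.09); c,r=circ(p); 
    q=pts(m,.08); d=np.linalg.norm(q-c,axis=1); far=q[(d>.075)&(d<.13)]; a=far.mean(0)-c
    print(nm,c,r,"handle",np.degrees(np.arctan2(a[1],a[0])),d.max())
m=comp(nb,int(335/1.4),int(257/1.4)); print(m.sum())
for z in(.024,):
    p=pts(m,z); b=cv2.minAreaRect(p); print("caddy rect",b)
    print(cv2.boxPoints(b))
cv2.imwrite("pics/bins.png",cv2.resize(im[135:265,205:365],None,fx=4.5,fy=4.5,interpolation=cv2.INTER_CUBIC))
```

```text
mat (array([0.41497528, 0.24723072]), np.float64(0.060995809642953924))
pot 119351
pot [0.40306256 0.39622922] 0.40305340251468724 handle nan 1.2606588518017623
spare 1719
spare [ 0.40404935 -0.29087767] 0.0605604382565299 handle 86.14088481964758 0.11457922528759518
6190
caddy rect ((0.6350312232971191, 0.033110395073890686), (0.15779352188110352, 0.36519256234169006), 10.212080001831055)
[[ 0.5250114   0.19882625]
 [ 0.5897572  -0.16058102]
 [ 0.745051   -0.13260546]
 [ 0.68030524  0.22680181]]<stdin>:17: RuntimeWarning: Mean of empty slice.
  ret = um.true_divide(
```

View pics/bins.png

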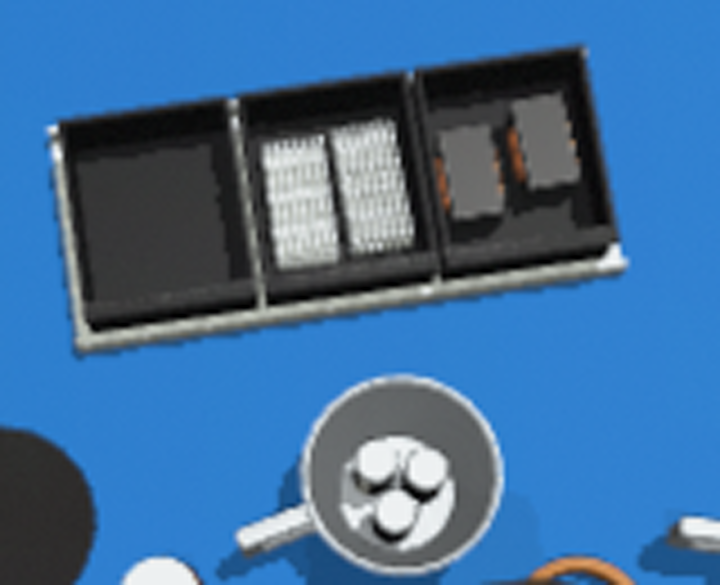

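Crop: bins' outer top corners at (60,122), (585,48), (612,245), (88,330). Pot rim circle centred near (402,475), handle tip near (240,542).

Run:
```python
from h import *
C=cam("top"); f=lambda x,y,z:onz("top",205+x/4.5-.4,135+y/4.5-.4,z,C)[:2]
q=np.array([f(*a,.07) for a in((60,122),(585,48),(614,245),(88,330))]); print(q)
print("edges",np.linalg.norm(np.diff(np.r_[q,q[:1]],axis=0),axis=1),"centre",q.mean(0))
e=(q[0]-q[1])+(q[3]-q[2]); e/=np.linalg.norm(e); print("ydir",e,np.degrees(np.arctan2(-e[0],e[1])))
print("empty bin centre",q.mean(0)+.116*e)
l,r=f(80,345,.024),f(622,265,.024); print("caddy front",l,r)
c=f(402,475,.09); rr=[np.linalg.norm(f(402+98*a,475+98*b,.09)-c) for a,b in((1,0),(-1,0),(0,1),(0,-1))]
h=f(240,541,.08); print("pot",c,rr,"handle",np.linalg.norm(h-c),np.degrees(np.arctan2(*(h-c)[::-1])))
# side check: fit pot rim visible? project
for P in([*c,.09],[*(c+[.062,0]),.09],[*(c-[.062,0]),.09],[*(q.mean(0)+.116*e),.07]): print(proj("side",P)*1.4)
print("jar",onz("top",337/1.4,375/1.4,.055,C))
```

```text
[[ 0.66726822  0.2112071 ]
 [ 0.72654906 -0.12589465]
 [ 0.59548332 -0.14452644]
 [ 0.53108689  0.18667137]]
edges [0.34227446 0.13238343 0.33740019 0.13837397] centre [0.63009687 0.03186434]
ydir [-0.18197275  0.98330357] 10.48468789051603
empty bin centre [0.60898803 0.14592756]
caddy front [0.53087117 0.19632441] [ 0.59418329 -0.15601941]
pot [ 0.44132376 -0.01198226] [np.float64(0.06001465369404922), np.float64(0.05999292858223431), np.float64(0.060108218606570875), np.float64(0.06113625885892505)] handle 0.10678103410517543 113.23693834063177
[359.51746375 318.75257796]
[395.9729401  315.89246796]
[322.9147328  321.61374289]
[444.45972854 253.97322985]
jar [0.36419783 0.13391474 0.055     ]
```

>>> {"fn": "move_arm", "kwargs": {
  "deltas": [0.031,-0.039,0,0,0.031,-0.039,0,0,0.031,-0.039,0,0,0.031,-0.039,0,0,0.031,-0.039,0,0,0.031,-0.039,0,0,0.031,-0.039,0,0,0.031,-0.039,0,0,0.031,-0.039,0,0,0.031,-0.039,0,0,0.031,-0.039,0,0,0.031,-0.039,0,0],
  "jaw": 1
}}

```text
time: 1.65
tool_pos: [0.3867, 0.0214, 0.2484]
ee_rot: [3.099, 0.517, 0.001]
wrist_force: [1.9, -1.3, -0.3]
opening: 1.0
grasp_force: 0.0
```

>>> {"fn": "move_arm", "kwargs": {
  "deltas": [0.03,-0.04,0,-10.5,0,0,0,-10.5,0,0,0,-10.5,0,0,0,-10.5,0,0,0,-10.5,0,0,0,-10.5,0,0,0,-10.5,0,0,0,-10.5,0,0,0,-10.3,0,0,0,0]
}}

```text
time: 2.9
tool_pos: [0.4019, 0.0672, 0.2482]
ee_rot: [-1.729, -2.623, -0.0]
wrist_force: [0.3, -0.0, 0.1]
opening: 1.001
grasp_force: 0.0
```

```bash
cat >> h.py <<'E'
def st():
    s=sensors.observe(); M=R.from_rotvec(s["ee_rot"]).as_matrix()
    print("t",round(s["time"],2),"tcp",s["tool_pos"].round(4),"yaw",np.degrees(np.arctan2(M[1,0],M[0,0])).round(2),"F",np.round(s["wrist_force"],1),"open",round(float(s["opening"]),3),"grip",round(float(s["grasp_force"]),1)); return s,M
def to(x,y,z):
    s,M=st(); print("tool delta",(M.T@(np.array([x,y,z])-s["tool_pos"])).round(4))
E
python3 - <<'E'
from h import *
s,M=st(); im=optics.grab_frame("wrist"); C=cam("wrist")
for a in(.075,.086,.108): print(proj("wrist",[.4413+a*np.cos(np.radians(113.2)),-.012+a*np.sin(np.radians(113.2)),.083],C))
cv2.imwrite("pics/w1.png",im); print(C[2],C[3][:,2])
E
```

```text
t 2.9 tcp [0.4019 0.0672 0.2482] yaw 113.2 F [ 0.3 -0.   0.1] open 1.001 grip 0.0
[281.22451061 204.75699251]
[281.25107446 192.02488971]
[281.30386417 165.69925477]
[0.37126214 0.14110684 0.3740096 ] [ 0.12155465 -0.2863539  -0.95038198]
```

View pics/w1.png

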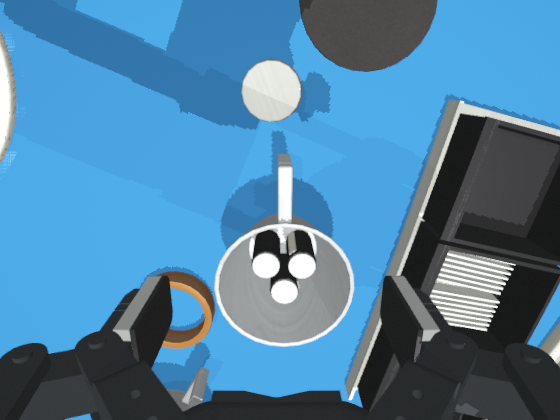

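The handle's top bar runs vertically at column 285, its tip at row ~165 and its root at ~222; the rim is an ellipse centred near (285,285). So the lateral offset is about 4 px.

Run:
```python
from h import *
C=cam("wrist")
t=onz("wrist",285,166,.083,C); r=onz("wrist",285.5,218,.083,C)
L=onz("wrist",215.5,285,.09,C);Rr=onz("wrist",353.5,285,.09,C);B=onz("wrist",284.5,345.5,.09,C);T=onz("wrist",284.5,221,.09,C)
print(t,r,L,Rr,B,T); c=(L+Rr)/2; print("c",c,(B+T)/2,np.linalg.norm(L-Rr),np.linalg.norm(B-T)); 
d=(t-r)[:2]; print(np.degrees(np.arctan2(d[1],d[0])), np.linalg.norm((t-c)[:2]))
d=(t-c)[:2]; print(np.degrees(np.arctan2(d[1],d[0])))
c=.5*(c+(B+T)/2); d=(t-c)[:2];d/=np.linalg.norm(d); g=c[:2]+.087*d; print(g); to(*g,.073)
# bin: front-left top corner & others
for u,v in((497,118),(458,98)): print(onz("wrist",u,v,.07,C),onz("wrist",u,v,.024,C))
```

```text
[0.40158811 0.0882067  0.083     ] [0.41970064 0.04759331 0.083     ] [ 0.38698392 -0.03158107  0.09      ] [0.49854383 0.01585721 0.09      ] [ 0.46840319 -0.06689328  0.09      ] [0.41882606 0.04711138 0.09      ]
c [ 0.44276387 -0.00786193  0.09      ] [ 0.44361463 -0.00989095  0.09      ] 0.12122706846171391 0.12431795243265234
114.03564199933686 0.10452093222240971
113.2003496513678
[0.40892239 0.07109095]
t 2.95 tcp [0.4019 0.0672 0.2482] yaw 113.02 F [-0.3  0.8 -0.5] open 1.0 grip 0.0
tool delta [0.0008 0.008  0.1752]
[0.54760455 0.19195657 0.07      ] [0.5742871 0.1996507 0.024    ]
[0.50908129 0.19223795 0.07      ] [0.52993485 0.19997465 0.024     ]
```

>>> {"fn": "move_arm", "kwargs": {
  "deltas": [0.001,0.0075,0.03,0,0,0,0.03,0,0,0,0.03,0,0,0,0.03,0,0,0,0.03,0,0,0,0.025,0,0,0,0,0]
}}

```text
time: 3.82
tool_pos: [0.4075, 0.0711, 0.0721]
ee_rot: [-1.731, -2.618, 0.002]
wrist_force: [0.0, -0.2, -0.4]
opening: 0.999
grasp_force: 0.0
```

>>> {"fn": "move_arm", "kwargs": {
  "deltas": [0,0,0,0,0,0,0,0,0,0,0,0,0,0,0,0,0,0,0,0,0,0,0,0,0,0,0,0,0,0,0,0],
  "jaw": -1,
  "squeeze": 110
}}

```text
time: 4.82
tool_pos: [0.4086, 0.0711, 0.0737]
ee_rot: [1.728, 2.623, 0.0]
wrist_force: [-1.7, -0.0, 7.7]
opening: 0.12
grasp_force: 107.6
```

>>> {"fn": "move_arm", "kwargs": {
  "deltas": [0,0,-0.005,0,0,0,-0.005,0,0,0,-0.01,0,0,0,-0.01,0,0,0,0,0]
}}

```text
time: 5.45
tool_pos: [0.4089, 0.0711, 0.1043]
ee_rot: [1.727, 2.623, 0.002]
wrist_force: [0.2, 0.4, -3.8]
opening: 0.116
grasp_force: 107.8
```

Run:
```python
from h import *
s,M=st(); print(s["ft_torque"]); a=optics.grab_frame("side"); b=optics.grab_frame("wrist")
cv2.imwrite("pics/l1.png",np.hstack([a[130:330,150:430],b[100:300,130:410]]));
```

```text
t 5.45 tcp [0.4089 0.0711 0.1043] yaw 113.25 F [ 0.2  0.4 -3.8] open 0.116 grip 107.8
[ 0.3186354   0.15500682 -0.04509195]
```

View pics/l1.png

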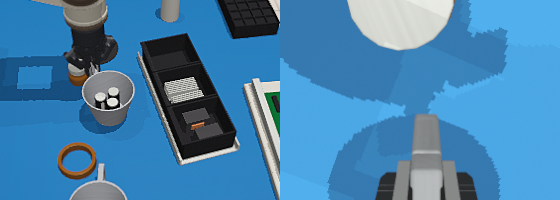

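>>> {"fn": "move_arm", "kwargs": {
  "deltas": [0,0,-0.015,0,0,0,-0.03,0,0,0,-0.03,0,0,0,-0.03,0,0,0.015,-0.019,0,0,0.028,0,0,0,0.028,0,0,0,0.028,0,0,0,0.028,0,0,0,0.028,0,0,0,0.017,0,0]
}}

```text
time: 6.92
tool_pos: [0.5673, 0.1395, 0.2277]
ee_rot: [-1.728, -2.623, 0.0]
wrist_force: [-0.6, -0.2, -4.1]
opening: 0.122
grasp_force: 108.1
```

>>> {"fn": "move_arm", "kwargs": {
  "deltas": [0,0,0,-5,0,0,0,-9,0,0,0,-9,0,0,0,-9,0,0,0,-9,0,0,0,-9,0,0,0,-9,0,0,0,-9,0,0,0,-6,0,0,0,-3,0,0,0,0]
}}

```text
time: 8.3
tool_pos: [0.5664, 0.139, 0.2279]
ee_rot: [0.28, -3.129, 0.0]
wrist_force: [0.1, 0.5, -3.8]
opening: 0.117
grasp_force: 108.1
```

Run:
```python
from h import *
to(.567,.1385,.228); s,M=st(); print(s["ft_torque"]); a=optics.grab_frame("side"); b=optics.grab_frame("top")
cv2.imwrite("pics/l2.png",np.hstack([cv2.resize(a[60:300,200:440],(400,400)),cv2.resize(b[100:300,160:360],(400,400))]));
```

```text
t 8.3 tcp [0.5664 0.139  0.2279] yaw -169.76 F [ 0.1  0.5 -3.8] open 0.117 grip 108.1
tool delta [-0.0005 -0.0006 -0.0001]
t 8.3 tcp [0.5664 0.139  0.2279] yaw -169.76 F [ 0.1  0.5 -3.8] open 0.117 grip 108.1
[-0.08164441  0.38925915  0.00519875]
```

View pics/l2.png

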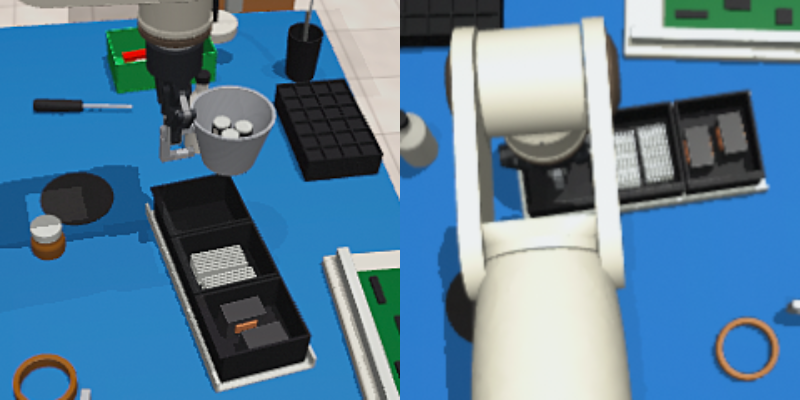

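The pot is held upright over the empty bin. I'll ease the squeeze so it swings slowly about the pads.

>>> {"fn": "move_arm", "kwargs": {
  "deltas": [0,0,0,0,0,0,0,0],
  "squeeze": 60
}}

```text
time: 8.65
tool_pos: [0.5665, 0.139, 0.2274]
ee_rot: [0.28, -3.129, -0.0]
wrist_force: [0.1, -0.4, -5.7]
opening: 0.114
grasp_force: 108.1
```

```bash
python3 -c "
from h import *
s,M=st(); print(s['ft_torque'])"
```

```text
t 8.65 tcp [0.5665 0.139  0.2274] yaw -169.77 F [ 0.1 -0.4 -5.7] open 0.114 grip 108.1
[-0.03911293  0.35261971 -0.08962728]
```

>>> {"fn": "move_arm", "kwargs": {
  "deltas": [0,0,0,0,0,0,0,0],
  "squeeze": 40
}}

```text
time: 8.9
tool_pos: [0.5665, 0.139, 0.2273]
ee_rot: [0.281, -3.129, -0.0]
wrist_force: [-0.3, -0.4, -4.6]
opening: 0.117
grasp_force: 108.1
```

```bash
python3 -c "
from h import *
s,M=st(); print(s['ft_torque'])"
```

```text
t 8.9 tcp [0.5665 0.139  0.2273] yaw -169.75 F [-0.3 -0.4 -4.6] open 0.117 grip 108.1
[-0.02925706  0.41970486  0.06179067]
```

>>> {"fn": "move_arm", "kwargs": {
  "deltas": [0,0,0,0,0,0,0,0],
  "jaw": -1,
  "squeeze": 50
}}

```text
time: 9.15
tool_pos: [0.5665, 0.139, 0.2273]
ee_rot: [0.281, -3.129, -0.0]
wrist_force: [-0.6, -0.5, -4.4]
opening: 0.118
grasp_force: 108.1
```

```bash
python3 -c "
from h import *
s,M=st(); print(s['ft_torque'])"
```

```text
t 9.15 tcp [0.5665 0.139  0.2273] yaw -169.75 F [-0.6 -0.5 -4.4] open 0.118 grip 108.1
[-0.03799447  0.37403024 -0.07757828]
```

>>> {"fn": "move_arm", "kwargs": {
  "deltas": [0,0,0,0,0,0,0,0],
  "jaw": -0.98,
  "squeeze": 50
}}

```text
time: 9.4
tool_pos: [0.5665, 0.139, 0.2273]
ee_rot: [0.281, -3.129, -0.0]
wrist_force: [-0.2, 0.3, -4.8]
opening: 0.118
grasp_force: 108.1
```

```bash
python3 -c "
from h import *
s,M=st(); print(s['ft_torque'])"
```

```text
t 9.4 tcp [0.5665 0.139  0.2273] yaw -169.75 F [-0.2  0.3 -4.8] open 0.118 grip 108.1
[-0.0600588   0.37508638  0.0313205 ]
```

>>> {"fn": "move_arm", "kwargs": {
  "deltas": [0.015,-0.007,0,0,0.03,-0.0135,0,0,0.03,-0.0135,0,0,0.03,-0.0135,0,0,0.03,-0.0135,0,0,0.03,-0.0135,0,0,0.014,-0.007,0.02,0,0,0,0.04,0,0,0,0.04,0,0,0,0.035,0,0,0,0.012,0,0,0,0.004,0]
}}

```text
time: 10.9
tool_pos: [0.4048, 0.0268, 0.0766]
ee_rot: [-0.281, 3.129, 0.0]
wrist_force: [0.7, 0.1, -4.5]
opening: 0.117
grasp_force: 108.1
```

>>> {"fn": "move_arm", "kwargs": {
  "deltas": [0,0,0.002,0,0,0,0.0015,0,0,0,0,0]
}}

```text
time: 11.28
tool_pos: [0.4056, 0.0269, 0.0738]
ee_rot: [-0.281, 3.127, -0.0]
wrist_force: [-2.0, -1.3, 3.6]
opening: 0.117
grasp_force: 109.4
```

```bash
python3 -c "
from h import *
s,M=st(); print(s['ft_torque'])"
```

```text
t 11.28 tcp [0.4056 0.0269 0.0738] yaw -169.74 F [-2.  -1.3  3.6] open 0.117 grip 109.4
[ 0.07571425  0.24392219 -0.02336822]
```

>>> {"fn": "move_arm", "kwargs": {
  "deltas": [0,0,0,0,0,0,0,0,0,0,0,0],
  "jaw": -0.5
}}

```text
time: 11.65
tool_pos: [0.4049, 0.027, 0.0729]
ee_rot: [-0.281, 3.129, 0.0]
wrist_force: [0.5, -0.1, 0.5]
opening: 0.25
grasp_force: 0.0
```

>>> {"fn": "move_arm", "kwargs": {
  "deltas": [0,0,0,0,0,0,0,0,0,0,0,0,0,0,0,0],
  "jaw": -1,
  "squeeze": 20
}}

```text
time: 12.15
tool_pos: [0.4049, 0.0269, 0.0729]
ee_rot: [-0.281, 3.129, 0.0]
wrist_force: [-0.2, -1.9, 2.4]
opening: 0.133
grasp_force: 23.8
```

>>> {"fn": "move_arm", "kwargs": {
  "deltas": [0,0,-0.006,0,0,0,-0.006,0,0,0,-0.006,0,0,0,-0.006,0,0,0,-0.006,0]
}}

```text
time: 12.78
tool_pos: [0.4048, 0.027, 0.1033]
ee_rot: [-0.281, 3.129, 0.0]
wrist_force: [0.1, 0.2, -4.4]
opening: 0.134
grasp_force: 22.7
```

```bash
python3 -c "
from h import *
s,M=st(); print(s['ft_torque'])"
```

```text
t 12.78 tcp [0.4048 0.027  0.1033] yaw -169.75 F [ 0.1  0.2 -4.4] open 0.134 grip 22.7
[-0.03915309  0.26352478  0.04144945]
```

Run:
```python
from h import *
s,M=st(); print(s["ft_torque"]); a=optics.grab_frame("side"); b=optics.grab_frame("wrist")
cv2.imwrite("pics/l3.png",np.hstack([cv2.resize(a[100:300,160:360],(400,400)),cv2.resize(b[100:380,140:420],(400,400))]));
```

```text
t 12.78 tcp [0.4048 0.027  0.1033] yaw -169.75 F [ 0.1  0.2 -4.4] open 0.134 grip 22.7
[-0.03915309  0.26352478  0.04144945]
```

View pics/l3.png

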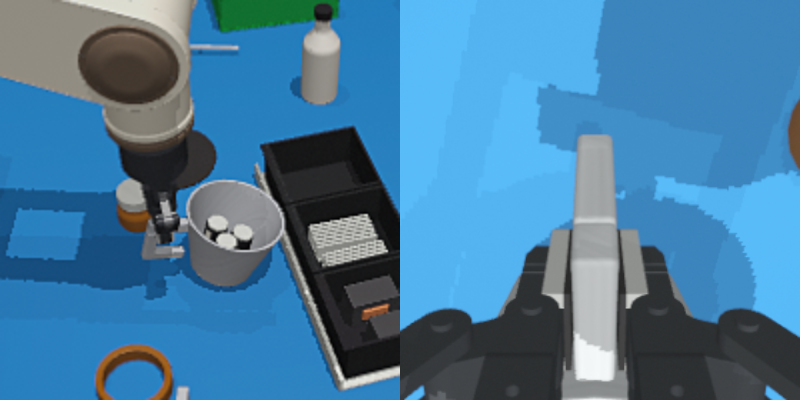

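The pot has tilted about 15° and holds there by grip friction. I'll use the front top edge of the bin against the pot's lower wall to roll it over.

>>> {"fn": "move_arm", "kwargs": {
  "deltas": [0,0,-0.03,0,0,0.01,-0.036,0,-0.007,0.022,0,0,-0.01,0.024,0,0,-0.01,0.0245,0,0,0,0,0,0]
}}

```text
time: 13.62
tool_pos: [0.417, 0.1122, 0.1685]
ee_rot: [0.284, -3.128, -0.001]
wrist_force: [-0.8, 0.1, -4.6]
opening: 0.138
grasp_force: 23.6
```

```bash
cat >> h.py <<'E'
def sz():
    s,M=st(); d=np.array([.984,.179]); r=s["tool_pos"][:2]-[.550,.1355]; F=s["wrist_force"]
    print("s",(r@d).round(4),"lat",(r@[-.179,.984]).round(4),"zgrip",s["tool_pos"][2]+.002,"Fs",F[:2]@d,"T",s["ft_torque"].round(2),"D",np.hypot(r@d,s["tool_pos"][2]+.002-.07).round(4))
E
python3 - <<'E'
from h import *
sz(); a=optics.grab_frame("side"); b=optics.grab_frame("top")
cv2.imwrite("pics/l4.png",np.hstack([cv2.resize(a[60:260,200:400],(400,400)),cv2.resize(b[100:300,160:360],(400,400))]))
E
```

```text
t 13.62 tcp [0.417  0.1122 0.1685] yaw -169.64 F [-0.8  0.1 -4.6] open 0.138 grip 23.6
s -0.135 lat 0.0008 zgrip 0.17051150103586363 Fs -0.8170527831866075 T [0.12 0.17 0.  ] D 0.1683
```

View pics/l4.png

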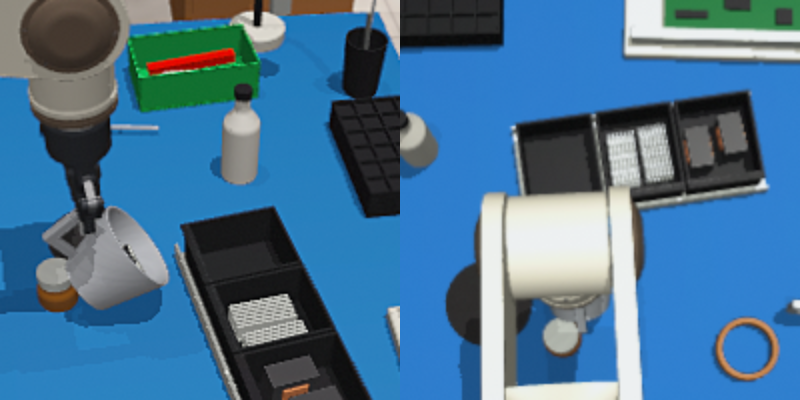

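The side view shows the pot tilted about 60° with the capacitors still inside. Now raising it and moving forward over the bin's front edge.

>>> {"fn": "move_arm", "kwargs": {
  "deltas": [0,0,-0.01,0,0,0,-0.018,0,0,0,-0.018,0,0,0,-0.012,0,-0.01,0,0,0,-0.022,0,0,0,-0.025,0,0,0,-0.025,0,0,0,-0.025,0,0,0,-0.02,0,0,0,-0.011,0,0,0,0,0,0,0]
}}

```text
time: 15.22
tool_pos: [0.5531, 0.1355, 0.226]
ee_rot: [0.281, -3.128, -0.0]
wrist_force: [-0.5, -0.5, -4.5]
opening: 0.136
grasp_force: 23.6
```

```bash
python3 -c "
from h import *
sz()"
```

```text
t 15.22 tcp [0.5531 0.1355 0.226 ] yaw -169.75 F [-0.5 -0.5 -4.5] open 0.136 grip 23.6
s 0.003 lat -0.0006 zgrip 0.22801740969334983 Fs -0.6069451659527799 T [-0.03  0.17  0.04] D 0.158
```

>>> {"fn": "move_arm", "kwargs": {
  "deltas": [0,0,0.006,0,0,0,0.006,0,0,0,0.003,0]
}}

```text
time: 15.6
tool_pos: [0.5524, 0.1355, 0.2114]
ee_rot: [0.281, -3.129, -0.0]
wrist_force: [0.2, -0.0, -3.9]
opening: 0.135
grasp_force: 23.7
```

```bash
python3 -c "
from h import *
sz()"
```

```text
t 15.6 tcp [0.5524 0.1355 0.2114] yaw -169.75 F [ 0.2 -0.  -3.9] open 0.135 grip 23.7
s 0.0024 lat -0.0004 zgrip 0.21336979971618933 Fs 0.18242803104437486 T [-0.01 -0.05  0.04] D 0.1434
```

>>> {"fn": "move_arm", "kwargs": {
  "deltas": [-0.005,0,0.001,0,-0.005,0,0.001,0,-0.005,0,0.001,0,-0.005,0,0.001,0]
}}

```text
time: 16.1
tool_pos: [0.573, 0.1392, 0.2077]
ee_rot: [0.281, -3.129, -0.0]
wrist_force: [-0.2, 0.1, -4.7]
opening: 0.134
grasp_force: 23.6
```

```bash
python3 -c "
from h import *
sz()"
```

```text
t 16.1 tcp [0.573  0.1392 0.2077] yaw -169.75 F [-0.2  0.1 -4.7] open 0.134 grip 23.6
s 0.0233 lat -0.0005 zgrip 0.20974732959046313 Fs -0.17375658091672996 T [-0.04  0.07 -0.  ] D 0.1417
```

>>> {"fn": "move_arm", "kwargs": {
  "deltas": [-0.005,0,0.001,0,-0.005,0,0.001,0,-0.005,0,0.0015,0,-0.005,0,0.0015,0]
}}

```text
time: 16.6
tool_pos: [0.5925, 0.1427, 0.2027]
ee_rot: [0.281, -3.129, -0.0]
wrist_force: [-0.2, 0.2, -4.8]
opening: 0.137
grasp_force: 23.6
```

```bash
python3 -c "
from h import *
sz()"
```

```text
t 16.6 tcp [0.5925 0.1427 0.2027] yaw -169.75 F [-0.2  0.2 -4.8] open 0.137 grip 23.6
s 0.0431 lat -0.0005 zgrip 0.20469476791466532 Fs -0.13141340079072383 T [-0.03  0.09 -0.03] D 0.1414
```

Run:
```python
from h import *
sz(); a=optics.grab_frame("side"); b=optics.grab_frame("wrist"); C=cam("side")
cv2.imwrite("pics/l5.png",np.hstack([cv2.resize(a[80:240,240:400],(480,480)),cv2.resize(b,(320,240))[:240].repeat(2,0)]))
for P in((.5535,.1355),): print((proj("side",[*P,.07],C)-[240,80])*3)
print((proj("side",[.5925,.1427,.2047],C)-[240,80])*3)
```

```text
t 16.6 tcp [0.5925 0.1427 0.2027] yaw -169.75 F [-0.2  0.2 -4.8] open 0.137 grip 23.6
s 0.0431 lat -0.0005 zgrip 0.20469476791466532 Fs -0.13141340079072383 T [-0.03  0.09 -0.03] D 0.1414
[171.0648885  317.24419261]
[219.31511931 190.99321631]
```

View pics/l5.png

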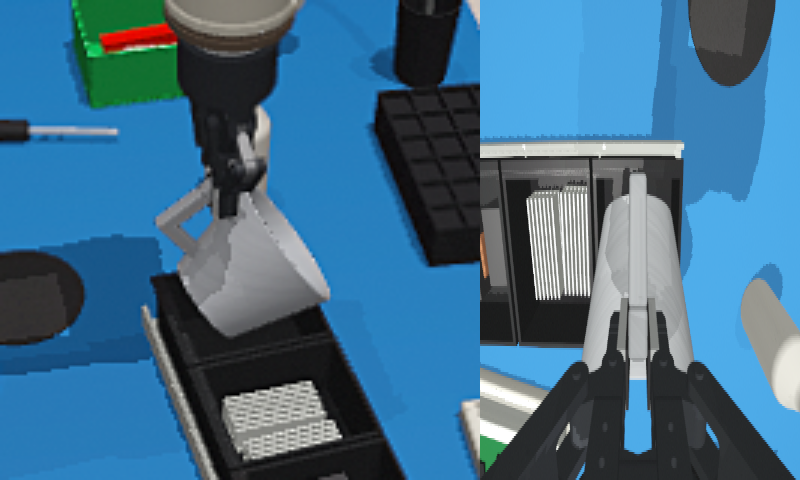

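The side view shows the pot at about 60° with its foot edge already past the bin's front wall, so the contact was too near the foot. I'll go back and make contact higher up the pot wall.

>>> {"fn": "move_arm", "kwargs": {
  "deltas": [0,0,-0.012,0,0,0,-0.015,0,0.01,0,0,0,0.02,0,0,0,0.02,0,0,0,0.015,0,0,0,0.01,0,0,0,0,0,0.007,0,0,0,0.007,0,0,0,0.005,0,0,0,0.002,0]
}}

```text
time: 18.08
tool_pos: [0.5187, 0.1293, 0.2091]
ee_rot: [-0.281, 3.129, 0.0]
wrist_force: [-6.6, -1.1, 19.2]
opening: 0.132
grasp_force: 26.7
```

```bash
python3 -c "
from h import *
sz()"
```

```text
t 18.07 tcp [0.5187 0.1293 0.2091] yaw -169.75 F [-6.6 -1.1 19.2] open 0.132 grip 26.7
s -0.0319 lat -0.0005 zgrip 0.21112999629088405 Fs -6.683459284601559 T [-0.14  1.3   0.05] D 0.1447
```

>>> {"fn": "move_arm", "kwargs": {
  "deltas": [0,0,0.002,0,0,0,0.002,0]
}}

```text
time: 18.32
tool_pos: [0.5195, 0.1294, 0.2079]
ee_rot: [-0.28, 3.124, 0.0]
wrist_force: [-8.9, -0.7, 33.3]
opening: 0.135
grasp_force: 29.6
```

```bash
python3 -c "
from h import *
sz()"
```

```text
t 18.32 tcp [0.5195 0.1294 0.2079] yaw -169.74 F [-8.9 -0.7 33.3] open 0.135 grip 29.6
s -0.0311 lat -0.0005 zgrip 0.20993319199003163 Fs -8.849922050605185 T [-0.14  1.38  0.09] D 0.1433
```

>>> {"fn": "move_arm", "kwargs": {
  "deltas": [-0.005,0,-0.001,0,-0.005,0,-0.001,0,-0.005,0,-0.0008,0,-0.005,0,-0.0007,0]
}}

```text
time: 18.82
tool_pos: [0.5389, 0.133, 0.2098]
ee_rot: [-0.281, 3.127, 0.0]
wrist_force: [-3.6, -1.2, 12.2]
opening: 0.138
grasp_force: 28.0
```

```bash
python3 -c "
from h import *
sz()"
```

```text
t 18.82 tcp [0.5389 0.133  0.2098] yaw -169.74 F [-3.6 -1.2 12.2] open 0.138 grip 28.0
s -0.0114 lat -0.0005 zgrip 0.21178510219069172 Fs -3.7321733548763194 T [-0.13  0.91  0.01] D 0.1422
```

>>> {"fn": "move_arm", "kwargs": {
  "deltas": [-0.005,0,-0.0003,0,-0.005,0,0,0,-0.005,0,0,0,-0.005,0,0.0003,0]
}}

```text
time: 19.32
tool_pos: [0.5586, 0.1365, 0.2096]
ee_rot: [-0.281, 3.127, 0.0]
wrist_force: [-1.9, 0.0, 11.8]
opening: 0.134
grasp_force: 28.8
```

```bash
python3 -c "
from h import *
sz()"
```

```text
t 19.32 tcp [0.5586 0.1365 0.2096] yaw -169.75 F [-1.9  0.  11.8] open 0.134 grip 28.8
s 0.0087 lat -0.0005 zgrip 0.21159423752036233 Fs -1.8829928805678045 T [-0.06  0.63 -0.01] D 0.1419
```

>>> {"fn": "move_arm", "kwargs": {
  "deltas": [-0.005,0,0.0005,0,-0.005,0,0.0008,0,-0.005,0,0.001,0,-0.005,0,0.0012,0]
}}

```text
time: 19.82
tool_pos: [0.5787, 0.1402, 0.2065]
ee_rot: [-0.28, 3.126, 0.0]
wrist_force: [-0.3, 0.3, 13.4]
opening: 0.135
grasp_force: 29.9
```

```bash
python3 -c "
from h import *
sz()"
```

```text
t 19.82 tcp [0.5787 0.1402 0.2065] yaw -169.75 F [-0.3  0.3 13.4] open 0.135 grip 29.9
s 0.029 lat -0.0005 zgrip 0.20849225225309503 Fs -0.2657112565698547 T [ 0.    0.27 -0.04] D 0.1415
```

>>> {"fn": "move_arm", "kwargs": {
  "deltas": [-0.005,0,0.0013,0,-0.005,0,0.0015,0,-0.005,0,0.0017,0,-0.005,0,0.002,0]
}}

```text
time: 20.32
tool_pos: [0.5987, 0.1437, 0.2002]
ee_rot: [-0.28, 3.125, 0.0]
wrist_force: [1.4, 0.6, 15.2]
opening: 0.137
grasp_force: 31.2
```

```bash
python3 -c "
from h import *
sz()"
```

```text
t 20.32 tcp [0.5987 0.1437 0.2002] yaw -169.75 F [ 1.4  0.6 15.2] open 0.137 grip 31.2
s 0.0494 lat -0.0006 zgrip 0.2022417429226872 Fs 1.4342298250177854 T [-0.   -0.02 -0.02] D 0.1412
```

>>> {"fn": "move_arm", "kwargs": {
  "deltas": [-0.005,0,0.0021,0,-0.005,0,0.0024,0,-0.005,0,0.0026,0,-0.005,0,0.0028,0]
}}

```text
time: 20.82
tool_pos: [0.6186, 0.1474, 0.1904]
ee_rot: [-0.28, 3.124, 0.001]
wrist_force: [4.9, 1.8, 13.4]
opening: 0.136
grasp_force: 32.5
```

```bash
python3 -c "
from h import *
sz()"
```

```text
t 20.82 tcp [0.6186 0.1474 0.1904] yaw -169.75 F [ 4.9  1.8 13.4] open 0.136 grip 32.5
s 0.0696 lat -0.0006 zgrip 0.19237525402264968 Fs 5.140651618941667 T [ 0.11 -0.35 -0.05] D 0.1408
```

>>> {"fn": "move_arm", "kwargs": {
  "deltas": [0,0,0,0,0,0,0,0,0,0,0,0]
}}

```text
time: 21.2
tool_pos: [0.6186, 0.1473, 0.1903]
ee_rot: [-0.28, 3.124, 0.0]
wrist_force: [6.2, 1.4, 12.1]
opening: 0.134
grasp_force: 32.5
```

```bash
python3 -c "
from h import *
sz()"
```

```text
t 21.2 tcp [0.6186 0.1473 0.1903] yaw -169.75 F [ 6.2  1.4 12.1] open 0.134 grip 32.5
s 0.0696 lat -0.0006 zgrip 0.19231000184346583 Fs 6.371695864572415 T [ 0.21 -0.91 -0.04] D 0.1407
```

>>> {"fn": "move_arm", "kwargs": {
  "deltas": [0,0,-0.006,0,0,0,-0.008,0,0,0,-0.006,0,0,0,0,0,0,0,0,0]
}}

```text
time: 21.82
tool_pos: [0.6167, 0.1471, 0.2081]
ee_rot: [0.281, -3.129, -0.0]
wrist_force: [-0.1, 0.4, -3.7]
opening: 0.137
grasp_force: 30.3
```

```bash
python3 -c "
from h import *
sz()"
```

```text
t 21.82 tcp [0.6167 0.1471 0.2081] yaw -169.75 F [-0.1  0.4 -3.7] open 0.137 grip 30.3
s 0.0678 lat -0.0006 zgrip 0.21014538556466528 Fs 0.00475185748062045 T [ 0.08 -0.07  0.02] D 0.1557
```

Run:
```python
from h import *
F=[];T=[]
for i in range(8):
    a=optics.grab_frame("side"); s=sensors.observe(); F.append(s["wrist_force"][2]); T.append(s["ft_torque"][1])
print(np.mean(F),np.std(F)/8**.5,np.mean(T)); C=cam("side")
b=optics.grab_frame("wrist")
cv2.imwrite("pics/l6.png",np.hstack([cv2.resize(a[80:240,240:400],(480,480)),cv2.resize(b[:, :],(320,480))]))
```

```text
-3.0982653035519485 0.16394612161856545 -0.15590042937327475
```

>>> {"fn": "move_arm", "kwargs": {
  "deltas": [0,0,0.008,0,0,0,0.008,0,-0.005,0,0.003,0,-0.005,0,0.003,0,-0.005,0,0.0032,0,-0.004,0,0.003,0,0,0,0,0]
}}

```text
time: 23.15
tool_pos: [0.6364, 0.1506, 0.1804]
ee_rot: [-0.281, 3.128, 0.0]
wrist_force: [2.3, 0.7, 5.4]
opening: 0.139
grasp_force: 32.0
```

```bash
python3 -c "
from h import *
sz()"
```

```text
t 23.15 tcp [0.6364 0.1506 0.1804] yaw -169.75 F [2.3 0.7 5.4] open 0.139 grip 32.0
s 0.0877 lat -0.0006 zgrip 0.18237905745472718 Fs 2.3652801640856804 T [ 0.05 -0.23 -0.04] D 0.1425
```

>>> {"fn": "move_arm", "kwargs": {
  "deltas": [0,0,-0.008,0,0,0,-0.01,0,0,0,-0.01,0,0,0,-0.01,0,0,0,0,0]
}}

```text
time: 23.78
tool_pos: [0.6358, 0.1505, 0.2193]
ee_rot: [-0.281, 3.128, 0.0]
wrist_force: [0.5, -0.8, -3.2]
opening: 0.132
grasp_force: 30.8
```

Run:
```python
from h import *
F=[];T=[]
for i in range(8):
    a=optics.grab_frame("side"); s=sensors.observe(); F.append(s["wrist_force"][2]); T.append(s["ft_torque"][1])
print(np.mean(F),np.std(F)/8**.5,np.mean(T)); sz()
b=optics.grab_frame("wrist")
cv2.imwrite("pics/l7.png",np.hstack([cv2.resize(a[80:240,240:400],(480,480)),cv2.resize(b[:, :],(320,480))]))
```

```text
-2.8187297554628885 0.15206233446647818 -0.16638949974239073
t 24.18 tcp [0.6355 0.1505 0.218 ] yaw -169.75 F [ 0.6  0.  -2.6] open 0.14 grip 30.8
s 0.0868 lat -0.0006 zgrip 0.21997530417331568 Fs 0.6225936171139668 T [ 0.02 -0.17  0.01] D 0.1733
```

>>> {"fn": "move_arm", "kwargs": {
  "deltas": [0,0,-0.015,0,0,0,-0.015,0,0.015,-0.007,0,0,0.03,-0.007,0,0,0.035,-0.007,0,0,0.035,-0.007,0,0,0.035,0,0,0,0.035,0,0,0,0.03,0,0,0,0.022,0,0,0,0,0,0,0]
}}

```text
time: 25.6
tool_pos: [0.4068, 0.0807, 0.2499]
ee_rot: [-0.28, 3.126, -0.0]
wrist_force: [0.4, -0.0, -3.3]
opening: 0.14
grasp_force: 30.7
```

>>> {"fn": "move_arm", "kwargs": {
  "deltas": [0,0,0,5,0,0,0,10,0,0,0,10,0,0,0,10,0,0,0,10,0,0,0,10,0,0,0,10,0,0,0,10,0,0,0,10,0,0,0,10]
}}

```text
time: 26.85
tool_pos: [0.408, 0.0808, 0.249]
ee_rot: [2.124, 2.314, 0.001]
wrist_force: [0.3, -0.6, -2.8]
opening: 0.135
grasp_force: 30.7
```

>>> {"fn": "move_arm", "kwargs": {
  "deltas": [0,0,0,10,0,0,0,10,0,0,0,10,0,0,0,10,0,0,0,10,0,0,0,10,0,0,0,10,0,0,0,10,0,0,0,5,0,0,0,0]
}}

```text
time: 28.1
tool_pos: [0.4079, 0.0808, 0.2488]
ee_rot: [-3.129, -0.282, -0.001]
wrist_force: [-0.5, 0.3, -3.7]
opening: 0.134
grasp_force: 30.7
```

Run:
```python
from h import *
sz(); a=optics.grab_frame("side"); b=optics.grab_frame("top")
cv2.imwrite("pics/l8.png",np.hstack([cv2.resize(a[60:260,200:400],(400,400)),cv2.resize(b[120:260,190:330],(400,400))]))
```

```text
t 28.1 tcp [0.4079 0.0808 0.2488] yaw 10.28 F [-0.5  0.3 -3.7] open 0.134 grip 30.7
s -0.1497 lat -0.0284 zgrip 0.25080918739661706 Fs -0.39057052793850966 T [-0.    0.14 -0.02] D 0.2347
```

View pics/l8.png

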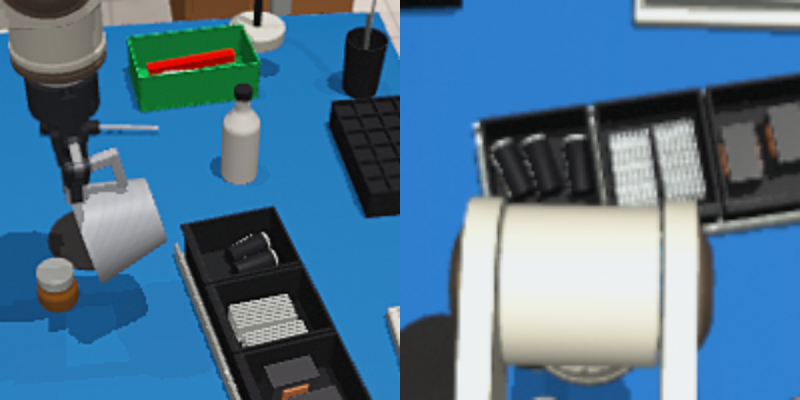

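All three capacitors lie in the left bin (top-view crop, around (545,165)). The pot is at about 100° with its foot towards the bins. I'll push the foot against the bin front to turn it back.

>>> {"fn": "move_arm", "kwargs": {
  "deltas": [0.013,0,0.02,0,0,0,0.03,0,0,0,0.03,0,0,0,0.015,0,0,0,0,0]
}}

```text
time: 28.82
tool_pos: [0.42, 0.0831, 0.153]
ee_rot: [-3.129, -0.282, 0.002]
wrist_force: [-0.3, -0.2, -3.0]
opening: 0.135
grasp_force: 30.7
```

```bash
python3 -c "
from h import *
sz()"
```

```text
t 28.82 tcp [0.42   0.0831 0.153 ] yaw 10.3 F [-0.3 -0.2 -3. ] open 0.135 grip 30.7
s -0.1373 lat -0.0283 zgrip 0.15500218798609258 Fs -0.29932257858927375 T [0.02 0.14 0.01] D 0.1615
```

>>> {"fn": "move_arm", "kwargs": {
  "deltas": [0.006,0,0,0,0.006,0,0,0,0.006,0,0,0,0.006,0,0,0]
}}

```text
time: 29.32
tool_pos: [0.4443, 0.0874, 0.1534]
ee_rot: [-3.129, -0.281, -0.0]
wrist_force: [-0.1, -0.2, -3.5]
opening: 0.138
grasp_force: 30.7
```

```bash
python3 -c "
from h import *
sz()"
```

```text
t 29.32 tcp [0.4443 0.0874 0.1534] yaw 10.26 F [-0.1 -0.2 -3.5] open 0.138 grip 30.7
s -0.1127 lat -0.0284 zgrip 0.15538715351451454 Fs -0.11827512157497427 T [-0.07  0.14 -0.02] D 0.1414
```

>>> {"fn": "move_arm", "kwargs": {
  "deltas": [0.006,0,-0.001,0,0.006,0,-0.001,0,0.006,0,-0.001,0,0.006,0,-0.001,0]
}}

```text
time: 29.82
tool_pos: [0.4676, 0.0917, 0.1573]
ee_rot: [-3.129, -0.281, 0.001]
wrist_force: [-1.6, -0.5, -2.4]
opening: 0.137
grasp_force: 30.7
```

```bash
python3 -c "
from h import *
sz()"
```

```text
t 29.82 tcp [0.4676 0.0917 0.1573] yaw 10.25 F [-1.6 -0.5 -2.4] open 0.137 grip 30.7
s -0.089 lat -0.0284 zgrip 0.15926309729207716 Fs -1.6776175825879196 T [-0.13  0.64 -0.02] D 0.126
```

>>> {"fn": "move_arm", "kwargs": {
  "deltas": [0.006,0,-0.001,0,0.006,0,-0.001,0,0.006,0,-0.001,0,0.006,0,-0.001,0,0.006,0,-0.001,0,0.006,0,-0.001,0]
}}

```text
time: 30.58
tool_pos: [0.5031, 0.0981, 0.1633]
ee_rot: [-3.129, -0.281, 0.0]
wrist_force: [-3.0, -0.7, -0.5]
opening: 0.135
grasp_force: 29.8
```

```bash
python3 -c "
from h import *
sz()"
```

```text
t 30.57 tcp [0.5031 0.0981 0.1633] yaw 10.26 F [-3.  -0.7 -0.5] open 0.135 grip 29.8
s -0.0528 lat -0.0284 zgrip 0.16531075883920676 Fs -3.0559996327398693 T [-0.15  0.8   0.01] D 0.109
```

>>> {"fn": "move_arm", "kwargs": {
  "deltas": [0.006,0,0,0,0.006,0,0,0,0.006,0,0,0,0.006,0,0,0]
}}

```text
time: 31.08
tool_pos: [0.5267, 0.1024, 0.1633]
ee_rot: [-3.129, -0.281, 0.0]
wrist_force: [-5.0, -0.8, 1.4]
opening: 0.14
grasp_force: 30.0
```

```bash
python3 -c "
from h import *
sz()"
```

```text
t 31.07 tcp [0.5267 0.1024 0.1633] yaw 10.25 F [-5.  -0.8  1.4] open 0.14 grip 30.0
s -0.0288 lat -0.0285 zgrip 0.1652951977364624 Fs -5.0489325480624405 T [-0.17  0.95  0.01] D 0.0996
```

>>> {"fn": "move_arm", "kwargs": {
  "deltas": [0.006,0,0,0,0.006,0,0,0,0.006,0,0,0,0.004,0,0,0]
}}

```text
time: 31.58
tool_pos: [0.5485, 0.1063, 0.1634]
ee_rot: [-3.129, -0.281, -0.0]
wrist_force: [-4.7, -1.3, 6.6]
opening: 0.139
grasp_force: 30.7
```

```bash
python3 -c "
from h import *
sz()"
```

```text
t 31.57 tcp [0.5485 0.1063 0.1634] yaw 10.25 F [-4.7 -1.3  6.6] open 0.139 grip 30.7
s -0.0067 lat -0.0285 zgrip 0.16535155287104336 Fs -4.836922956702373 T [-0.19  1.01  0.  ] D 0.0956
```

>>> {"fn": "move_arm", "kwargs": {
  "deltas": [0.006,0,0,0,0.006,0,0,0,0.006,0,0,0,0,0,0,0]
}}

```text
time: 32.08
tool_pos: [0.5661, 0.1095, 0.1631]
ee_rot: [-3.129, -0.281, -0.0]
wrist_force: [-1.8, -1.3, 2.1]
opening: 0.137
grasp_force: 30.5
```

```bash
python3 -c "
from h import *
sz()"
```

```text
t 32.08 tcp [0.5661 0.1095 0.1631] yaw 10.26 F [-1.8 -1.3  2.1] open 0.137 grip 30.5
s 0.0112 lat -0.0285 zgrip 0.16506664926240391 Fs -2.0084163243974604 T [-0.11  0.26 -0.04] D 0.0957
```

>>> {"fn": "move_arm", "kwargs": {
  "deltas": [-0.005,0,-0.015,0,-0.015,0,-0.015,0,0,0,0,0]
}}

```text
time: 32.45
tool_pos: [0.5459, 0.1058, 0.1952]
ee_rot: [-3.129, -0.281, -0.005]
wrist_force: [0.5, -0.4, -2.7]
opening: 0.132
grasp_force: 29.7
```

Run:
```python
from h import *
sz(); a=optics.grab_frame("side"); C=cam("side")
cv2.imwrite("pics/l9.png",a)
hsv=cv2.cvtColor(a,cv2.COLOR_BGR2HSV); m=((hsv[...,1]<60)&(hsv[...,2]>90)&(hsv[...,2]<235)).astype(np.uint8)
n,l,stt,ce=cv2.connectedComponentsWithStats(cv2.morphologyEx(m,2,np.ones((3,3),np.uint8)))
s=sensors.observe(); g=s["tool_pos"]+[0,0,.002]; print("grip px",proj("side",g,C))
d=np.array([.984,.178,0])
for th in(20,30,40,50,60):
    t=np.radians(th); f=lambda x,z: g+d*(x*np.cos(t)-z*np.sin(t))+np.array([0,0,x*np.sin(t)+z*np.cos(t)])
    print(th,"rimfar",proj("side",f(-.148,.015),C).round(),"footfar",proj("side",f(-.126,-.075),C).round(),"footnear",proj("side",f(-.046,-.075),C).round())
for i in np.argsort(-stt[:,4])[:12]: print(stt[i],ce[i].round())
```

```text
t 32.45 tcp [0.5459 0.1058 0.1952] yaw 10.25 F [ 0.5 -0.4 -2.7] open 0.132 grip 29.7
s -0.0093 lat -0.0285 zgrip 0.19715637038607559 Fs 0.4279152398717538 T [ 0.07 -0.08  0.05] D 0.1275
grip px [295.69945037 157.77254289]
20 rimfar [238. 181.] footfar [260. 198.] footnear [289. 185.]
30 rimfar [242. 187.] footfar [269. 200.] footnear [295. 184.]
40 rimfar [248. 192.] footfar [277. 201.] footnear [300. 182.]
50 rimfar [255. 197.] footfar [287. 201.] footnear [306. 180.]
60 rimfar [263. 200.] footfar [296. 199.] footnear [312. 177.]
[     0      0    560    420 144494] [246. 243.]
[  377     0   183   420 42009] [490. 166.]
[   67     0   280   108 19160] [204.  41.]
[  18  117  120  190 9329] [ 85. 225.]
[   3   47   90   95 4805] [53. 96.]
[ 403  209   97  145 3369] [453. 303.]
[ 217  293   61   81 2844] [247. 338.]
[ 246  153   55   51 1944] [273. 180.]
[ 394  213   53  144 1277] [420. 287.]
[  0 134  21  87 984] [  7. 175.]
[ 35   0  35  48 926] [55. 22.]
[350 377  46  29 884] [372. 392.]
```

>>> {"fn": "move_arm", "kwargs": {
  "deltas": [0,-0.012,0,0,0,-0.025,0,0,-0.01,-0.025,0,0,-0.018,-0.025,0,0,-0.018,-0.025,0,0,-0.018,-0.025,0,0,-0.017,-0.02,0,0,-0.01,-0.005,0,0,0,0,0.01,0,0,0,0.015,0,0,0,0.01,0,0,0,0,0]
}}

```text
time: 34.0
tool_pos: [0.4275, 0.2486, 0.157]
ee_rot: [3.129, 0.28, -0.003]
wrist_force: [0.2, 0.6, -2.6]
opening: 0.137
grasp_force: 29.7
```

Run:
```python
from h import *
to(.428,.249,.138); a=optics.grab_frame("side"); C=cam("side")
hsv=cv2.cvtColor(a,cv2.COLOR_BGR2HSV); m=((hsv[...,1]<60)&(hsv[...,2]>90)&(hsv[...,2]<235)).astype(np.uint8)
n,l,stt,ce=cv2.connectedComponentsWithStats(cv2.morphologyEx(m,2,np.ones((3,3),np.uint8)))
s=sensors.observe(); g=s["tool_pos"]+[0,0,.002]
d=np.array([.984,.178,0])
for th in(20,30,40,50,60):
    t=np.radians(th); f=lambda x,z: g+d*(x*np.cos(t)-z*np.sin(t))+np.array([0,0,x*np.sin(t)+z*np.cos(t)])
    print(th,"rimfar",proj("side",f(-.148,.015),C).round(),"footfar",proj("side",f(-.126,-.075),C).round(),"footnear",proj("side",f(-.046,-.075),C).round())
for i in range(n):
    if 700<stt[i,4]<4000: print(stt[i],ce[i].round())
```

```text
t 34.0 tcp [0.4275 0.2486 0.157 ] yaw 10.22 F [ 0.2  0.6 -2.6] open 0.137 grip 29.7
tool delta [ 0.0006 -0.0003  0.019 ]
20 rimfar [193. 156.] footfar [215. 173.] footnear [241. 160.]
30 rimfar [197. 162.] footfar [223. 175.] footnear [246. 160.]
40 rimfar [203. 167.] footfar [232. 176.] footnear [252. 158.]
50 rimfar [210. 171.] footfar [241. 176.] footnear [257. 156.]
60 rimfar [218. 174.] footfar [249. 174.] footnear [262. 154.]
[ 13   0  25  47 753] [28. 23.]
[   0   49   59   96 3718] [ 24. 101.]
[   0  121   87  100 3051] [ 37. 161.]
[ 203  133   48   46 1565] [226. 156.]
[ 403  209   97  145 3346] [453. 303.]
[ 394  213   53  144 1282] [420. 287.]
[ 217  293   61   81 2848] [247. 338.]
[350 377  46  29 884] [372. 392.]
```

>>> {"fn": "move_arm", "kwargs": {
  "deltas": [0,0,0.01,0,0,0,0.008,0,0.009,0,0.004,0,0.01,0,0.005,0,0.01,0,0.0065,0,0.011,0,0.008,0]
}}

```text
time: 34.8
tool_pos: [0.4691, 0.2567, 0.1176]
ee_rot: [-3.128, -0.28, -0.005]
wrist_force: [4.9, 1.4, 8.4]
opening: 0.135
grasp_force: 31.3
```

```bash
python3 -c "
from h import *
sz()"
```

```text
t 34.8 tcp [0.4691 0.2567 0.1176] yaw 10.25 F [4.9 1.4 8.4] open 0.135 grip 31.3
s -0.0579 lat 0.1337 zgrip 0.11963109874222651 Fs 5.040822917127748 T [-0.01 -0.35 -0.03] D 0.0763
```

>>> {"fn": "move_arm", "kwargs": {
  "deltas": [0.0095,0,0.0085,0,0.009,0,0.0095,0,0.008,0,0.01,0,0.006,0,0.0105,0]
}}

```text
time: 35.3
tool_pos: [0.4998, 0.2621, 0.0777]
ee_rot: [-3.129, -0.281, -0.001]
wrist_force: [2.0, 0.4, 2.8]
opening: 0.131
grasp_force: 29.9
```

```bash
python3 -c "
from h import *
sz()"
```

```text
t 35.3 tcp [0.4998 0.2621 0.0777] yaw 10.25 F [2.  0.4 2.8] open 0.131 grip 29.9
s -0.0268 lat 0.1336 zgrip 0.07969048093311328 Fs 2.059340326358222 T [-0.   0.1 -0. ] D 0.0285
```

>>> {"fn": "move_arm", "kwargs": {
  "deltas": [0.0005,0,0.001,0,0,0,0.001,0,0,0,0,0]
}}

```text
time: 35.67
tool_pos: [0.4993, 0.262, 0.0764]
ee_rot: [-3.129, -0.281, 0.0]
wrist_force: [0.8, -0.7, 0.0]
opening: 0.135
grasp_force: 29.6
```

Run:
```python
from h import *
sz(); a=optics.grab_frame("side"); C=cam("side")
hsv=cv2.cvtColor(a,cv2.COLOR_BGR2HSV); m=((hsv[...,1]<60)&(hsv[...,2]>90)&(hsv[...,2]<235)).astype(np.uint8)
n,l,stt,ce=cv2.connectedComponentsWithStats(cv2.morphologyEx(m,2,np.ones((3,3),np.uint8)))
c=np.array([.415,.247,0])
print("rim L/R if upright on mat centre",proj("side",c+[-.062,0,.093],C),proj("side",c+[.062,0,.093],C),"front rim",proj("side",c+[0,-.062,.093],C),"foot front",proj("side",c+[0,-.04,.003],C))
for i in range(n):
    if 700<stt[i,4]<4000: print(stt[i],ce[i].round())
```

```text
t 35.67 tcp [0.4993 0.262  0.0764] yaw 10.26 F [ 0.8 -0.7  0. ] open 0.135 grip 29.6
s -0.0273 lat 0.1336 zgrip 0.07841358921959188 Fs 0.6161804608101684 T [-0.07  0.24  0.04] D 0.0285
rim L/R if upright on mat centre [219.32485104 156.10021295] [264.78950406 152.82970206] front rim [242.82218395 170.14998431] foot front [245.0372925  187.91863272]
[ 221  140   49   47 1466] [244. 160.]
[ 403  209   97  145 3350] [453. 303.]
[ 394  213   53  144 1281] [420. 287.]
[ 217  293   61   81 2846] [247. 338.]
[350 377  46  29 883] [372. 392.]
```

>>> {"fn": "move_arm", "kwargs": {
  "deltas": [0,0,0,0,0,0,0,0,0,0,0,0],
  "jaw": -0.4
}}

```text
time: 36.1
tool_pos: [0.4995, 0.2621, 0.0763]
ee_rot: [-3.129, -0.281, -0.0]
wrist_force: [-0.3, 0.4, 0.3]
opening: 0.296
grasp_force: 0.0
```

>>> {"fn": "move_arm", "kwargs": {
  "deltas": [0,0,-0.01,0,0,0,-0.02,0,0,0,-0.03,0,0,0,-0.04,0,0,0,-0.05,0,0.0,0,-0.05,0,0.04,0,0,0,0.04,0,0,0,0.04,0,0,0,0.04,0,0,0,0,0,0,0]
}}

```text
time: 37.48
tool_pos: [0.6586, 0.2904, 0.2749]
ee_rot: [3.129, 0.279, -0.003]
wrist_force: [-1.0, -0.8, -0.6]
opening: 0.301
grasp_force: 0.0
```

Run:
```python
from h import *
st(); C=cam("wrist"); b=optics.grab_frame("wrist"); a=optics.grab_frame("side"); t=optics.grab_frame("top"); cv2.imwrite("pics/f.png",b); cv2.imwrite("pics/fs.png",a)
S=cam("side"); hsv=cv2.cvtColor(a,cv2.COLOR_BGR2HSV); m=((hsv[...,1]<60)&(hsv[...,2]>90)&(hsv[...,2]<235)).astype(np.uint8)
n,l,stt,ce=cv2.connectedComponentsWithStats(cv2.morphologyEx(m,2,np.ones((3,3),np.uint8)))
for i in range(n):
    if 700<stt[i,4]<3000: print(stt[i],ce[i].round())
# rim fit in the wrist view (pot = low saturation blob)
hsv=cv2.cvtColor(b,cv2.COLOR_BGR2HSV)
# mat visible ring and foot edge from side: dark ring px around pot
g=cv2.cvtColor(a,cv2.COLOR_BGR2GRAY); m=((g<70)).astype(np.uint8); n,l,s2,c2=cv2.connectedComponentsWithStats(m)
for i in range(1,n):
    if s2[i,4]>60 and 180<c2[i,0]<300 and 130<c2[i,1]<230: print("dark",s2[i],c2[i])
p=proj("side",[.415,.247-.064,.003],S),proj("side",[.415-.064,.247,.003],S),proj("side",[.415+.064,.247,.003],S); print(p)
```

```text
t 37.48 tcp [0.6586 0.2904 0.2749] yaw 10.21 F [-1.  -0.8 -0.6] open 0.301 grip 0.0
[ 223  140   60   48 1633] [248. 160.]
[ 394  213   53  144 1283] [420. 287.]
[ 217  293   61   81 2849] [247. 338.]
[350 377  46  29 884] [372. 392.]
dark [223 159  59  36 504] [248.71230159 182.48214286]
dark [218 203  21  13 109] [228.63302752 211.0733945 ]
(array([245.35147756, 194.10832448]), array([222.18725326, 179.58761616]), array([266.81860016, 176.28978342]))
```

Run:
```python
from h import *
t=optics.grab_frame("top"); C=cam("top"); cv2.imwrite("pics/ft.png",t)
e=proj("top",[.42,.248,.093],C); print("exp px",e); u0,v0=int(e[0])-45,int(e[1])-45
hsv=cv2.cvtColor(t[v0:v0+90,u0:u0+90],cv2.COLOR_BGR2HSV)
m=((hsv[...,1]<70)&(hsv[...,2]>90)).astype(np.uint8)
n,l,s,c=cv2.connectedComponentsWithStats(m)
for i in range(1,n):
    if s[i,4]>40: print(s[i]+[u0,v0,0,0,0],c[i]+[u0,v0])
g=cv2.cvtColor(t[v0:v0+90,u0:u0+90],cv2.COLOR_BGR2GRAY)
h=cv2.HoughCircles(cv2.resize(g,None,fx=3,fy=3),cv2.HOUGH_GRADIENT,1.5,30,param1=120,param2=30,minRadius=55,maxRadius=75)
if h is not None:
    for x,y,r in h[0][:4]: print(onz("top",u0+x/3,v0+y/3,.093,C)[:2],r/3)
```

```text
exp px [199.18786607 245.04564669]
[ 154  200   90   90 6692] [191.53646145 246.73341303]
[221 200  23  13 102] [230.01960784 208.16666667]
[224 285  16   5  47] [233.38297872 287.72340426]
```

>>> {"fn": "move_arm", "kwargs": {
  "deltas": [-0.01,0.04,0,0,-0.01,0.05,0,0,-0.01,0.05,0,0,-0.01,0.05,0,0,-0.01,0.05,0,0,-0.01,0.05,0,0,-0.01,0.05,0,0,-0.01,0.05,0,0,-0.01,0.05,0,0,0,0.03,0,0,0,0,0,0]
}}

```text
time: 39.05
tool_pos: [0.6513, -0.1896, 0.2767]
ee_rot: [3.129, 0.277, 0.001]
wrist_force: [-0.7, 2.0, 0.3]
opening: 0.296
grasp_force: 0.0
```

Run:
```python
from h import *
st(); t=optics.grab_frame("top"); C=cam("top"); cv2.imwrite("pics/ft2.png",t)
hsv=cv2.cvtColor(t,cv2.COLOR_BGR2HSV)
m=((hsv[...,1]<70)&(hsv[...,2]>90)).astype(np.uint8); m[:,:150]=0;m[:200]=0
n,l,s,c=cv2.connectedComponentsWithStats(m)
for i in range(1,n):
    if 30<s[i,4]<3000: print(s[i],c[i])
i=l[int(proj("top",[.42+.06,.248,.093],C)[1]),int(proj("top",[.42+.06,.248,.093],C)[0])]
ct=max(cv2.findContours(cv2.morphologyEx((l==l[245,199]).astype(np.uint8),2,cv2.getStructuringElement(2,(15,15))),0,cv2.CHAIN_APPROX_NONE)[0],key=cv2.contourArea)[:,0]
(x,y),r=cv2.minEnclosingCircle(ct); print(onz("top",x,y,.093,C),r)
g=cv2.cvtColor(t,cv2.COLOR_BGR2GRAY); 
h=cv2.HoughCircles(cv2.resize(g[190:300,150:260],None,fx=3,fy=3),cv2.HOUGH_GRADIENT,1.5,30,param1=120,param2=25,minRadius=55,maxRadius=80)
for x,y,r in (h[0][:3] if h is not None else []): print(onz("top",150+x/3,190+y/3,.093,C)[:2],r/3)
```

```text
t 39.05 tcp [ 0.6513 -0.1896  0.2767] yaw 10.12 F [-0.7  2.   0.3] open 0.296 grip 0.0
[221 200  86  13 312] [257.21794872 205.16025641]
[0.27848395 0.02912047 0.093     ] 147.46026611328125
[0.41813534 0.24496641] 21.933334
```

```bash
python3 -c "
from workcell import arm
print(arm.sign_off())"
```

```text
the job is handed in; nothing more can be done
None
```

I handed the job in at about 39 s: the three capacitors lie in the empty bin, seen in the camera view after tipping. The emptied pot measures upright about 4 mm from the mat centre, released and clear of the arm, and I saw nothing else moved.

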